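Set the joint spacer and hold the tile up to it

TASK

We are laying a tiled surface for a product shot; the loose quarry tile in front of the bedded row lies askew, so the joint behind it tapers. Stand the blue spacer upright on the board in that joint, lengthwise and wholly behind the tile, only where the joint is wide enough to take it without shifting the tile, and let go of it. Then push from the tile's front edge (two spread fingertips opposite the spacer turn it best) until the tile is square to the row and snug against the spacer, with the spacer snug against the row, and finish still holding the tile firmly pressed home with the fingers; disturb nothing else.

Things in the scene. Friction and masses are not known exactly. Their poses are not given: they have to be found in the camera images.
- board: Fixed plywood board 300 x 440 x 12 mm. Origin: centre of its underside, on the table; x points away from the robot, y left along the joint. Three terracotta tiles 120 x 120 x 15 mm are bedded on it, immovable, from board x = +20 to +140 mm, centred at y = -130, 0, +130 mm; their near faces form one straight line. The near part is bare, 12 mm above the table.
- joint_edge (a point): Middle of the upper near edge of the bedded row (board x = +20 mm, y = 0, 27 mm above the table); the joint lies on the robot's side of it.
- tile: Loose terracotta tile 120 x 120 x 15 mm, about 0.4 kg, flat on the board before the middle bedded tile; slides with friction. Origin: centre of underside; x points to the bedded row (askew by up to 11 deg either way), y left; far face x = +60, front face x = -60 mm. The joint behind it is 16 to 19 mm at the middle and tapers; one end may be too narrow for the spacer.
- tile_far_left (a point): Upper left corner of the loose tile's far edge (tile x = +60, y = +60, z = +15 mm): comparing it with the bedded row's near line gives the width of the joint at its left end.
- tile_far_right (a point): Upper right corner of the loose tile's far edge (tile x = +60, y = -60, z = +15 mm), for the right end of the joint.
- spacer: Blue plastic spacer, 30 g, standing on the board left or right of the tile. Blade 12 mm thick (its x), 50 mm long (y), 0 to 20 mm high; above it a ribbed grip 15 mm thick (x), 36 mm long, 20 to 37 mm high, pinched from above across x. Origin: centre of underside. In the joint its length runs along the joint and the grip stands above the tiles. Pushed by the tile it turns flat to it.
- tape: Bystander: roll of grey tape lying flat, 76 mm across, 24 mm high, on the bare part of the board at the other side of the loose tile. Origin: centre of its underside. Leave alone.
- lens: Bystander: black camera lens standing on end, 69 mm across, 72 mm high, on the table to the right of the board. Origin: centre of its underside. Leave alone.
- bottle: Bystander: amber bottle with black cap, 48 mm across, 105 mm high, on the table to the left of the board. Origin: centre of its underside. Leave alone.
Not all that is in view belongs to the job. Of the things that look like the spacer, the smallest one is meant.

How it is judged:
On the way:
1. the spacer stands down on the board in the joint, let go, with all its length behind the tile, and the tile has not been shifted by more than 6 mm (z of spacer in the frame of board below 0.0145 m and angle between spacer's own z axis and vertical below 0.06 rad and x of spacer in the frame of board below 0.0158 m and x of spacer in the frame of tile above 0.0642 m and y of spacer in the frame of tile between -0.042 and 0.042 m and contact force between the fingers and spacer below 0.1 N and distance of each of tile_far_left, tile_far_right from where it was at the start of the episode below 0.006 m), for 0.2 s.
At the end, for the whole second after the job is handed in: Spacer released, upright on the board, lengthwise behind the tile (7 mm tolerance); tile flat, at rest, square to the row within 2 deg; row-spacer and spacer-tile closed up (2.5 mm), pressed over 3 N; fingers, in front of the tile's front edge, press it over 4 N and do not touch the spacer (z of each of spacer, tile in the frame of board below 0.0145 m and angle between spacer's own z axis and vertical below 0.06 rad and x of spacer in the frame of board between 0.0115 and 0.0158 m and x of spacer in the frame of tile between 0.0642 and 0.0685 m and y of spacer in the frame of tile between -0.042 and 0.042 m and contact force between the fingers and spacer below 0.1 N and angle between the x axis of tile and the x axis of board, either way round below 0.035 rad and angle between the y axis of spacer and the y axis of board, either way round below 0.05 rad and angle between tile's own z axis and vertical below 0.03 rad and contact force between tile and spacer above 3 N and contact force between spacer and board above 3 N and contact force between the fingers and tile above 4 N and linear speed of tile below 0.01 m/s and x of the grasp point in the frame of tile below -0.055 m); the arm keeps its last pose, push and grip.
It fails at once if the tape, the lens or the bottle is moved by more than 15 mm or tipped (distance of any of tape, lens, bottle from where it was at the start of the episode above 0.015 m or angle between any of lens, bottle's own z axis and vertical above 0.3 rad).
It fails at once if the tile is lifted off the board or tipped up (z of tile in the frame of board above 0.03 m or angle between tile's own z axis and vertical above 0.15 rad).
It also fails if it takes over 54 s, if anything falls off the work surface, if the arm or the gripper's body presses on something with over 40 N, if the wrist force passes 120 N, or if a joint passes its speed limit or range.

ROBOT

A 7-joint arm with a two-finger parallel gripper is mounted at the origin on the work surface. World frame = base frame: x ahead of the robot, y to its left, z up, the work surface at z = 0. Lengths are in m, angles in rad, forces in N, time in s.
With the tool pointing down it reaches from about 0.35 to 0.9 m from the base axis. Payload 8.1 kg.
Tool frame: the origin (TCP) lies at the very end of the fingers, on their centre line; the grasp point (between the pads) lies 19 mm behind it; y points along the fingers, x is the direction in which the jaws open and shut, and the axes are right-handed (so a half turn about y gives the same grasp; the last joint's range is limited). The gripper opens to 92 mm and grips with 3 to 60 N. Pads are 19 mm wide; open, the fingers measure 130 mm over their backs; the gripper's body (75 mm by 190 mm) begins 47 mm behind the grasp point.
Start: joints at [1.184, 0.434, 0.025, 1.573, -0.012, 1.134, -0.075], TCP at [0.175, -0.6, 0.227] pointing down, gripper open.
Joint ranges: [-2.62, 2.62], [-0.44, 2.09], [-1.27, 1.32], [0.08, 2.57], [-1.32, 4.46], [0.12, 2], [-2.74, 2.74]. Speed limits (rad/s): [2.22, 2.22, 3.01, 3.01, 3.14, 3.14, 3.14].

INTERFACE

Orientations are given as a rotation vector (axis times angle).
In Python, from cell import arm, imaging gives the robot as it stands. The module is installed in compiled form; this text tells all that it offers.
- The arm moves only by the tool send_rows, never from a script. Its argument "steps" is a list of rows, each a list of 5 numbers: the opening, from 0 (shut) to 1 (fully open), then the shift along the tool's x, y, z in cm, then the turn about the tool's y in rad. In form: [[jaw, x, y, z, roll], ...]. A call has 1 to 20 rows; each row is the pose to reach, as a shift and turn from the pose commanded when the call began, along the tool's axes at that moment; what a row does not reach only later rows make up. A row lasts 1/8 s, in which the tool goes at most 62.5 mm and 10.7 degrees, less where a joint would pass 70% of its speed; a pose out of reach is approached as far as the arm can. A call with a gripper value outside its range is refused whole. The fingers move at their own pace and stop on an object; "squeeze" is the grip in N (left out, the last holds). Time passes only in rows, so rows that repeat a pose let the fingers close. It gives the time, the measured TCP pose, the force and the opening at its end, in the units of the state.
- arm.observe(): the state, without advancing time (a new reading comes with each control period).
- imaging.get_image(name): name is "side" or "top"; returns the picture (480x640x3 uint8, blue, green, red); there is no depth.
- imaging.camera_params(name): a dict with "camera_matrix" (3x3 intrinsics, pixels), "position" and "orientation" of the camera in the world. Camera axes: x right, y down, z forward; pixel columns grow to the right and rows downward; lengths in m; the calibration is good to about 2 mm. A picture is of the moment at which its call begins. camera_params takes no time and is no camera call.
- arm.sign_off(): hands the job in, once; it reports no verdict.
The state is a dict: "clock": time; "joints": joint angles; "dq": joint speeds; "joint_efforts": joint torques, N m; "position": TCP position; "ee_rot": TCP orientation; "force": force on the tool from outside, world axes, zero at the start; "ft_torque": the same for the moment, N m; "width": opening from 0.0 (shut) to 1.0 (fully open).
Only numpy, scipy, OpenCV 4.12 (cv2) and the standard library are available. Lean on these libraries where they do the work, as an engineer would, in place of code of your own. Each camera call takes 0.05 s, during which the arm holds its last target.

## Working session

There is one attempt and no reset: what is moved stays moved. The work goes in short steps, Python scripts to look and compute and a tool call to move; the robot and the scene stay as the last step left them, time stands still between calls to the robot, and variables do not carry over. Pictures are saved under pics/ and viewed, and the job is handed in when it is done.

Besides the shell and the picture viewer there is one more tool, called after "Emit:" as name([rows], argument=value, ...), one row to a line, values as JSON. send_rows: Moves the arm, as the interface text tells. Its arguments: {"type":"object","properties":{"steps":{"type":"array","items":{"type":"array","items":{"type":"number"}}},"squeeze":{"type":"number"}},"required":["steps"]}

```bash
mkdir -p pics
python3 - <<'E'
from cell import arm, imaging
import cv2, numpy as np
s=arm.observe()
for k in s: print(k, np.round(s[k],4))
for n in("top","side"):
    im=imaging.get_image(n); cv2.imwrite(f"pics/{n}0.png",im)
    p=imaging.camera_params(n); print(n,{k:np.round(v,4).tolist() for k,v in p.items()})
E
```

```text
clock 0.0
joints [ 1.1844  0.4352  0.025   1.5741 -0.0116  1.134  -0.0751]
dq [ 0.0006  0.0016  0.0009  0.     -0.0014 -0.0015 -0.0006]
joint_efforts [-1.50000e-03 -6.67851e+01  9.84500e-01 -3.14460e+01 -6.07000e-02
  4.28000e-02  1.00000e-04]
position [ 0.1748 -0.5995  0.2259]
ee_rot [-1.3293  0.9987 -0.9965]
force [-0.2293  0.391  -0.0446]
ft_torque [ 0.0327 -0.0139  0.0107]
width 0.9994
top {'camera_matrix': [[453.6873, 0.0, 324.4342], [0.0, 453.6873, 236.4435], [0.0, 0.0, 1.0]], 'position': [0.4377, 0.0046, 1.0587], 'orientation': [-2.1919, 2.149, -0.0674]}
side {'camera_matrix': [[522.0463, 0.0, 326.954], [0.0, 522.0463, 230.1686], [0.0, 0.0, 1.0]], 'position': [0.4592, -0.6562, 0.7913], 'orientation': [-2.4019, 0.1755, -0.0428]}
```

View pics/top0.png

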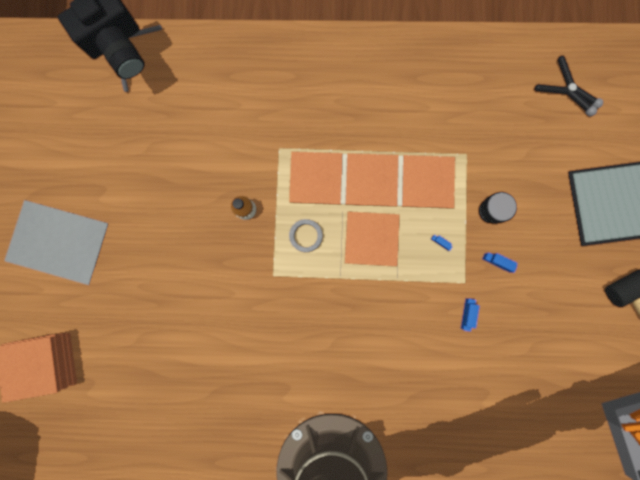

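View pics/side0.png

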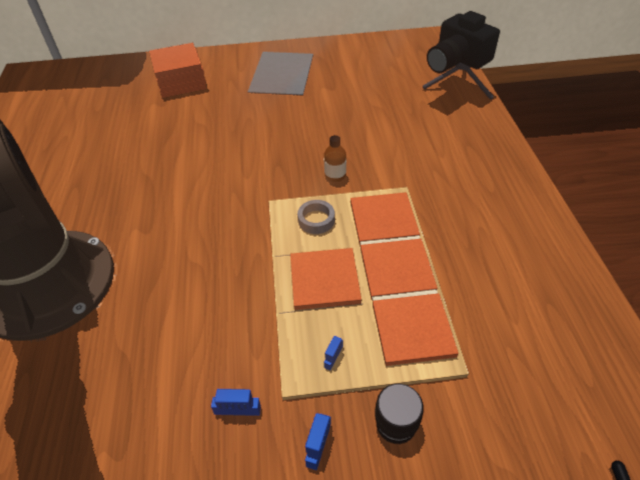

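Spacer candidates in the top view: a blue piece on the board at (442,242), one on the table at (500,262), and one on the table at (470,314). The one at (442,242) is the smallest and stands on the board, so I choose it and check it in close crops.

Run:
```python
import cv2, numpy as np
t=cv2.imread("pics/top0.png");s=cv2.imread("pics/side0.png")
cv2.imwrite("pics/topc.png",cv2.resize(t[185:290,330:475],None,fx=5.5,fy=5.5,interpolation=cv2.INTER_CUBIC))
cv2.imwrite("pics/sidec.png",cv2.resize(s[230:375,265:465],None,fx=4,fy=4,interpolation=cv2.INTER_CUBIC))
```

```text
(no output)
```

View pics/topc.png

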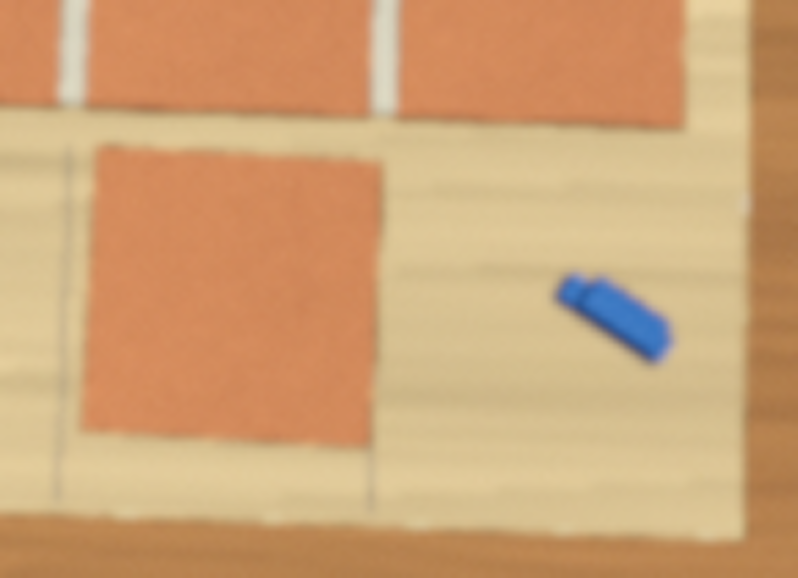

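View pics/sidec.png

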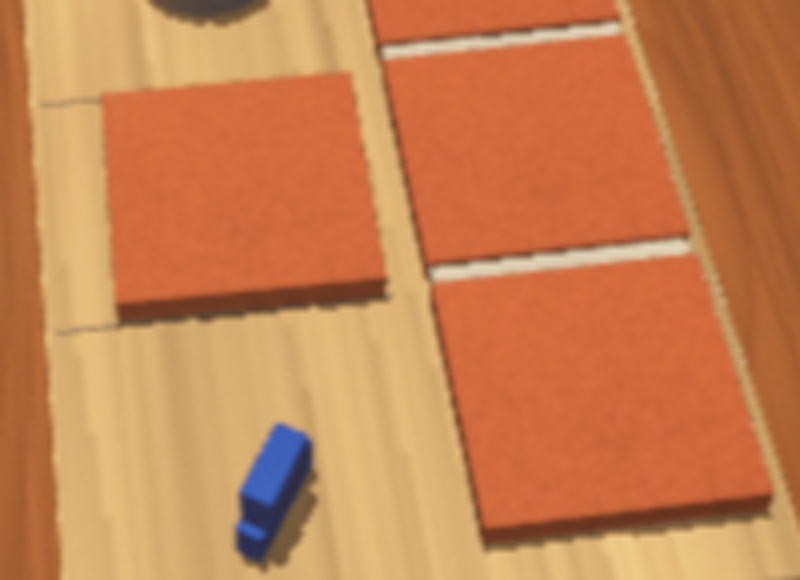

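```bash
cat > h.py <<'E'
import cv2, numpy as np
from scipy.spatial.transform import Rotation as R
from scipy.optimize import minimize
from scipy.ndimage import map_coordinates
from cell import arm, imaging
def cam(n):
    p=imaging.camera_params(n); return np.array(p["camera_matrix"]),np.array(p["position"]),R.from_rotvec(p["orientation"]).as_matrix()
def proj(n,P):
    K,t,r=cam(n); q=(np.atleast_2d(P)-t)@r@K.T; return q[:,:2]/q[:,2:]
def unproj(n,uv,z):
    K,t,r=cam(n); d=np.c_[np.atleast_2d(uv),np.ones(len(np.atleast_2d(uv)))]@np.linalg.inv(K).T@r.T
    return t+d*((z-t[2])/d[:,2])[:,None]
def edge(im,a,b,inward,half=4,trim=.1,ch=None):
    """subpixel terracotta edge between a,b ; returns line as (pts two endpoints)"""
    a,b,inward=map(lambda v:np.array(v,float),(a,b,inward))
    f=im.astype(float); g=(f[...,2]-1.0*f[...,1]) if ch is None else ch
    d=(b-a);L=np.hypot(*d);d/=L;n=np.array([-d[1],d[0]]); n*=np.sign(n@(inward-a))
    pts=[]
    for s in np.linspace(trim*L,(1-trim)*L,max(20,int(L*1.5))):
        o=np.linspace(-half,half,8*half+1); q=a+d*s+n*o[:,None]
        v=map_coordinates(g,[q[:,1],q[:,0]],order=1)
        lo,hi=v[:8].mean(),v[-8:].mean()
        if hi-lo<15: continue
        c=half-np.clip((v-lo)/(hi-lo),-.2,1.2)[:-1].sum()*(o[1]-o[0])
        pts.append(a+d*s+n*c)
    pts=np.array(pts)
    vx,vy,x0,y0=cv2.fitLine(pts.astype(np.float32),cv2.DIST_HUBER,0,.01,.001).ravel()
    p0=np.array([x0,y0]);v=np.array([vx,vy]); 
    return p0+v*((a-p0)@v), p0+v*((b-p0)@v), np.std((pts-p0)@np.array([-vy,vx]))
def inter(l,m):
    A=np.cross([*l[0],1],[*l[1],1]);B=np.cross([*m[0],1],[*m[1],1]);c=np.cross(A,B);return c[:2]/c[2]
def box(hx,hy,z0,z1): return np.array([[sx*hx,sy*hy,z] for sx in(-1,1) for sy in(-1,1) for z in(z0,z1)])
SP=[box(.006,.025,0,.020),box(.0075,.018,.020,.037)]
def sil(n,x,y,z,yaw,roi,ss=8):
    u0,v0,w,h=roi; m=np.zeros((h*ss,w*ss),np.uint8); r=R.from_euler('z',yaw).as_matrix()
    for b in SP:
        q=proj(n,b@r.T+[x,y,z]); q=((q-[u0-.5,v0-.5])*ss*16)
        cv2.fillConvexPoly(m,cv2.convexHull(q.astype(np.int32)),255,shift=4)
    return cv2.resize(m,(w,h),interpolation=cv2.INTER_AREA)/255.
def blue(im,roi):
    u0,v0,w,h=roi;c=im[v0:v0+h,u0:u0+w].astype(float)
    g=(c[...,0]-c[...,2]); 
    return np.clip((g+45)/(45+90),0,1)
def fit_spacer(ims,rois,x0,z=.012,names=("top","side")):
    tg={n:blue(ims[n],rois[n]) for n in names}
    def f(p): return sum(((sil(n,p[0]/100,p[1]/100,z,p[2],rois[n])-tg[n])**2).sum() for n in names)
    best=None
    for k in range(3):
        st=x0 if best is None else best.x
        s=np.vstack([st]+[np.array(st)+d for d in np.diag([.5,.5,.25])])
        r=minimize(f,st,method='Nelder-Mead',options=dict(initial_simplex=s,xatol=1e-3,fatol=1e-3))
        if best is None or r.fun<best.fun: best=r
    return best.x*[.01,.01,1],best.fun
E
python3 - <<'E'
from h import *
ims={n:cv2.imread(f"pics/{n}0.png") for n in("top","side")}
C=dict(top=[(347.8,211.7),(399.5,214.1),(397.3,266.3),(344.9,263.2)],side=[(352.5,248.3),(361.3,299.5),(294.5,306),(290.8,253.3)])
RW=dict(top=[(348,204.7),(398,206.3),(373,190)],side=[(362,246),(371.5,294),(390,260)])
RL=dict(top=[(403,206.6),(453,208.2),(430,190)],side=[(374,307),(385,358),(410,330)])
for n in ims:
    c=np.array(C[n],float);ce=c.mean(0)
    L=[edge(ims[n],c[i],c[(i+1)%4],ce,half=3) for i in range(4)]
    k=[inter(L[i-1],L[i]) for i in range(4)]
    k3=unproj(n,k,.027)
    print(n,"tile corners FL FR NR NL\n",np.round(k,1).tolist(),"\n",np.round(k3,4)[:,:2].tolist(),[round(l[2],2) for l in L])
    print(" sides",np.round([np.linalg.norm(k3[i]-k3[i-1]) for i in range(4)],4), "center",np.round(k3.mean(0),4))
    for nm,rw in(("mid",RW[n]),("right",RL[n])):
        r=edge(ims[n],*rw,half=3); r3=unproj(n,np.array(r[:2]),.027)
        d=r3[0]-r3[1]; d/=np.linalg.norm(d); nx=np.array([d[1],-d[0],0])
        print(nm,"row pts",np.round(r3,4)[:,:2].tolist(),"yaw deg",np.degrees(np.arctan2(-d[0],d[1])).round(2),"gaps FL,FR",np.round([(r3[0]-q)@nx for q in k3[:2]],4),round(r[2],2))
    e=k3[0]-k3[1]; e2=k3[3]-k3[2]; print(" tile yaw deg",[np.degrees(np.arctan2(-v[0],v[1])).round(2) for v in(e,e2)], [np.degrees(np.arctan2(v[1],v[0])).round(2) for v in (k3[0]-k3[3],k3[1]-k3[2])])
rois=dict(top=(425,228,35,28),side=(318,330,32,42))
for nm in (("top",),("side",),("top","side")):
    x0=unproj("top",(442,242),.03)[0]; print(nm,fit_spacer(ims,rois,[x0[0]*100,x0[1]*100,.9],names=nm))
s=arm.observe(); r=R.from_rotvec(s["ee_rot"]).as_matrix(); print(np.round(r,3))
E
```

```text
top tile corners FL FR NR NL
 [[347.5, 211.5], [399.0, 214.1], [396.8, 265.9], [344.6, 262.8]] 
 [[0.5801, -0.0262], [0.5762, -0.1439], [0.458, -0.1398], [0.4625, -0.0217]] [np.float64(0.03), np.float64(0.04), np.float64(0.03), np.float64(0.02)]
 sides [0.1176 0.1178 0.1183 0.1182] center [ 0.5192 -0.0829  0.027 ]
mid row pts [[0.5969, -0.0271], [0.5951, -0.1415]] yaw deg -0.88 gaps FL,FR [0.0168 0.0189] 0.06
right row pts [[0.5948, -0.1529], [0.593, -0.2666]] yaw deg -0.92 gaps FL,FR [0.0168 0.0188] 0.07
 tile yaw deg [np.float64(-1.9), np.float64(-2.22)] [np.float64(-2.2), np.float64(-1.97)]
side tile corners FL FR NR NL
 [[352.0, 247.8], [361.0, 299.1], [293.9, 305.5], [290.3, 253.2]] 
 [[0.5823, -0.0242], [0.5777, -0.143], [0.4596, -0.1385], [0.4643, -0.0194]] [np.float64(0.05), np.float64(0.05), np.float64(0.04), np.float64(0.04)]
 sides [0.1181 0.1188 0.1182 0.1191] center [ 0.5209 -0.0813  0.027 ]
mid row pts [[0.6002, -0.023], [0.5973, -0.1351]] yaw deg -1.46 gaps FL,FR [0.0179 0.0194] 0.05
right row pts [[0.5967, -0.1626], [0.595, -0.2611]] yaw deg -0.99 gaps FL,FR [0.0168 0.0193] 0.06
 tile yaw deg [np.float64(-2.19), np.float64(-2.26)] [np.float64(-2.32), np.float64(-2.17)]
('top',) (array([ 0.51390402, -0.24059168, -0.54828098]), np.float64(20.05433940412282))
('side',) (array([ 0.51392397, -0.23778926, -0.5245135 ]), np.float64(52.00315738011497))
('top', 'side') (array([ 0.51398193, -0.23867883, -0.53105727]), np.float64(79.29357521561033))
[[ 0.28  -0.001  0.96 ]
 [-0.96   0.001  0.28 ]
 [-0.001 -1.    -0.   ]]
```

```bash
cat >> h.py <<'E'
def delta(x,y,z,yaw):
    """yaw = world heading of tool x (jaw direction), mod pi"""
    s=arm.observe(); r=R.from_rotvec(s["ee_rot"]).as_matrix(); p=np.array(s["position"])
    d=(np.array([x,y,z])-p)@r*100
    cur=np.arctan2(r[1,0],r[0,0]); dy=(yaw-cur+np.pi/2)%np.pi-np.pi/2
    print("t",s["clock"],"pos",p.round(4),"yaw",round(cur,4),"w",round(s["width"],3),"F",np.round(s["force"],2)); print("xyz cm",d.round(3),"roll",round(-dy,4)," alt",round(-dy-np.pi*np.sign(-dy),3), "tilt",np.round(r[:,1],4))
E
python3 -c "
from h import *
delta(.514,-.239,.12,-.53)"
```

```text
t 0.1 pos [ 0.1748 -0.5996  0.226 ] yaw -1.2871 w 0.999 F [-0.28  0.06  0.08]
xyz cm [-25.106  10.633  42.659] roll -0.7571  alt 2.385 tilt [-5.0e-04  1.3e-03 -1.0e+00]
```

Emit:
send_rows([
  [0.5,-25.1,8.0,42.7,-0.757],
  [0.5,-25.1,8.0,42.7,-0.757],
  [0.5,-25.1,8.0,42.7,-0.757],
  [0.5,-25.1,8.0,42.7,-0.757],
  [0.5,-25.1,8.0,42.7,-0.757],
  [0.5,-25.1,8.0,42.7,-0.757],
  [0.5,-25.1,8.0,42.7,-0.757],
  [0.5,-25.1,8.0,42.7,-0.757],
  [0.5,-25.1,10.6,42.7,-0.757],
  [0.5,-25.1,10.6,42.7,-0.757],
  [0.5,-25.1,10.6,42.7,-0.757],
  [0.5,-25.1,10.6,42.7,-0.757],
], squeeze=15)

```text
clock: 1.6
position: [0.5146, -0.2408, 0.1217]
ee_rot: [-1.531, 0.416, -0.418]
force: [-0.4, 0.5, 0.1]
width: 0.503
```

Run:
```python
from h import *
for n in("top","side"):
    im=imaging.get_image(n); cv2.imwrite(f"pics/{n}1.png",im)
    c=im[170:300,360:520] if n=="top" else im[260:400,260:440]
    cv2.imwrite(f"pics/{n}1c.png",cv2.resize(c,None,fx=4,fy=4,interpolation=cv2.INTER_CUBIC))
delta(.514,-.239,.032,-.53)
```

```text
t 1.7 pos [ 0.5147 -0.2404  0.1216] yaw -0.5315 w 0.499 F [ 0.88 -0.31 -0.58]
xyz cm [-0.141  8.957  0.089] roll -0.0015  alt 3.14 tilt [ 1.1e-03 -7.0e-04 -1.0e+00]
```

View pics/side1c.png

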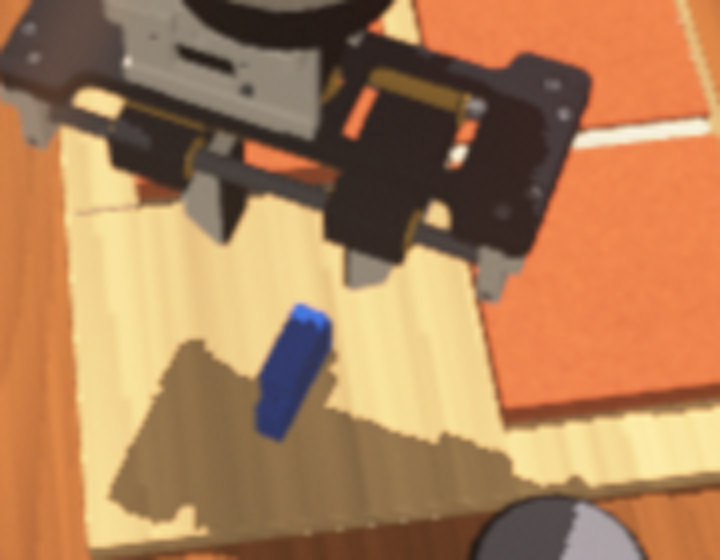

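View pics/top1c.png

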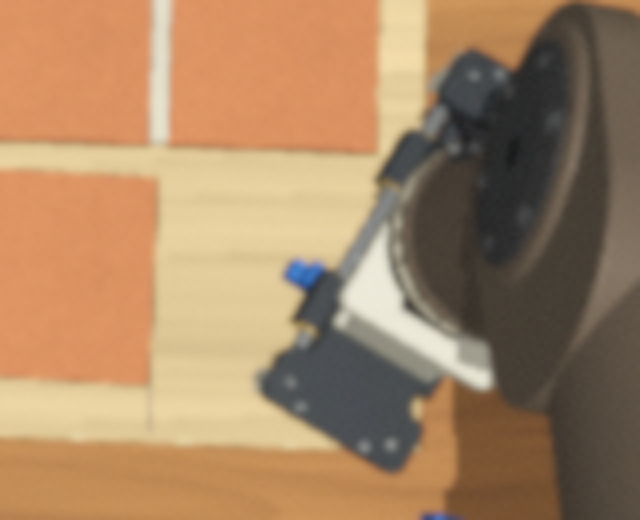

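The spacer at side-crop (293,375) lies under the jaws, and its length is square to the jaw direction. I descend and close.

Emit:
send_rows([
  [0.5,-0.1,5.0,0.1,0],
  [0.5,-0.1,7.5,0.1,0],
  [0.5,-0.1,8.9,0.1,0],
  [0.5,-0.1,8.9,0.1,0],
  [0.0,-0.1,8.9,0.1,0],
  [0.0,-0.1,8.9,0.1,0],
  [0.0,-0.1,8.9,0.1,0],
  [0.0,-0.1,8.9,0.1,0],
], squeeze=15)

```text
clock: 2.7
position: [0.5146, -0.2383, 0.0322]
ee_rot: [-1.531, 0.415, -0.416]
force: [-1.7, 0.4, 3.1]
width: 0.164
```

Run:
```python
from h import *
for n in("side",):
    im=imaging.get_image(n); cv2.imwrite(f"pics/{n}2.png",im)
    c=im[260:400,260:440]
    cv2.imwrite(f"pics/{n}2c.png",cv2.resize(c,None,fx=4,fy=4,interpolation=cv2.INTER_CUBIC))
delta(.588,-.095,.06,-.0175)
```

```text
t 2.75 pos [ 0.5146 -0.2383  0.0322] yaw -0.5301 w 0.166 F [-0.1  -0.53  4.93]
xyz cm [-0.909 -2.783 16.077] roll -0.5126  alt 2.629 tilt [ 6.e-04 -4.e-04 -1.e+00]
```

View pics/side2c.png

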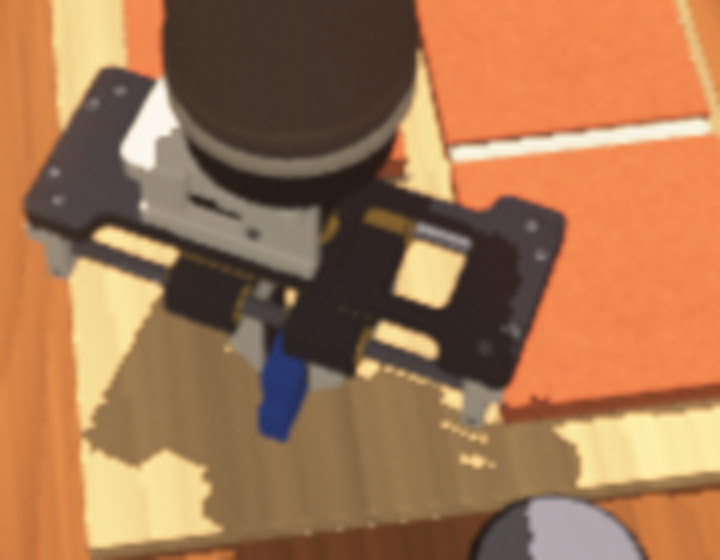

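Grip holds (15.2 mm opening = the grip's thickness). The camera fit and the TCP agree within 0.6 mm. I lift and carry the spacer to above the joint.

Emit:
send_rows([
  [0.0,0,-3.0,0,0],
  [0.0,0,-4.0,0,0],
  [0.0,-0.3,-4.0,5.0,-0.17],
  [0.0,-0.6,-4.0,10.0,-0.34],
  [0.0,-0.9,-3.5,14.0,-0.513],
  [0.0,-1.0,-2.8,15.8,-0.513],
  [0.0,-1.0,-2.5,15.8,-0.513],
  [0.0,-1.0,-2.5,15.8,-0.513],
  [0.0,-1.0,-2.5,15.8,-0.513],
])

```text
clock: 3.88
position: [0.585, -0.0987, 0.0567]
ee_rot: [-1.572, 0.016, -0.016]
force: [0.1, -0.4, -0.3]
width: 0.162
```

Run:
```python
from h import *
for n in("top","side"):
    im=imaging.get_image(n); cv2.imwrite(f"pics/{n}3.png",im)
    c=im[170:300,300:460] if n=="top" else im[210:350,260:440]
    cv2.imwrite(f"pics/{n}3c.png",cv2.resize(c,None,fx=4,fy=4,interpolation=cv2.INTER_CUBIC))
delta(.588,-.092,.0325,-.0175)
```

```text
t 3.975 pos [ 0.5853 -0.0981  0.057 ] yaw -0.0193 w 0.163 F [ 0.02  0.26 -0.41]
xyz cm [0.255 2.445 0.617] roll -0.0018  alt 3.14 tilt [ 2.e-04 -7.e-04 -1.e+00]
```

View pics/side3c.png

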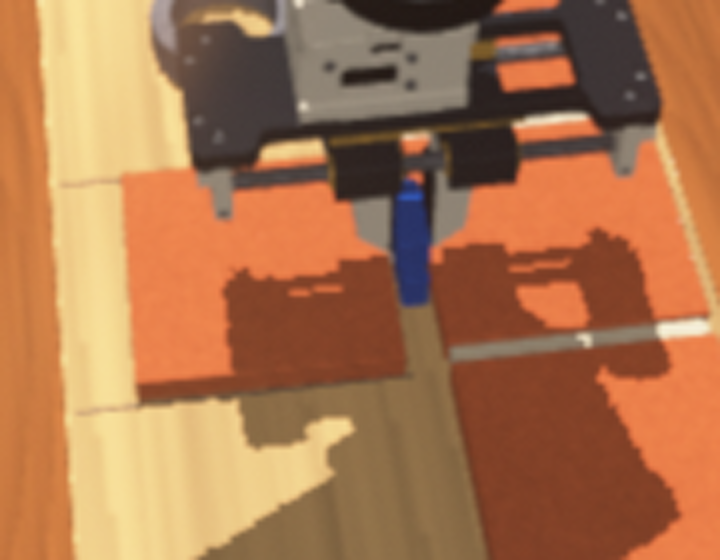

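View pics/top3c.png

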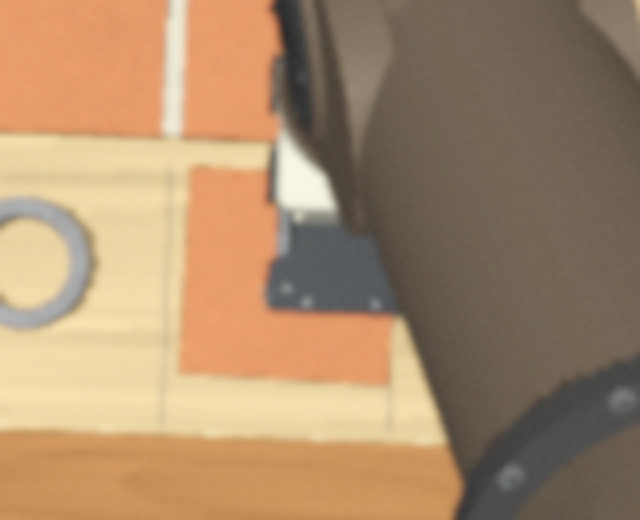

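The side view shows the spacer hanging at crop (412,245) over the joint, upright and lengthwise. I measure its x in that image against the tile and row edges.

Run:
```python
from h import *
im=cv2.imread("pics/side3.png").astype(float)
g=im[...,0]-im[...,2]
for v in range(272,287,2): 
    print(v,g[v,354:374].astype(int))
# predicted blade edges if spacer at TCP
x,y,z=.5853,-.0981,.0370
for n in["side"]:
    for dx in(-.006,.006): print(proj(n,[[x+dx,y-.025,z],[x+dx,y-.025,z+.02]]).round(1).tolist())
# gap edges below
f=im
C=im[...,2]-im[...,1]
for v in(290,294,298): print(v,C[v,352:382].astype(int))
```

```text
272 [-119  -87  -60  -28   14   44   57   58   57   58   58   58   41  -54
 -132 -152 -134 -102  -99  -99]
274 [ -99  -97  -87  -50   -5   40   56   58   57   57   58   58   38  -60
 -139 -157 -136  -99  -92  -91]
276 [-90 -91 -88 -69 -20  38  59  61  61  60  59  55  18 -54 -91 -97 -93 -91
 -90 -89]
278 [-91 -91 -90 -79 -32  21  49  59  61  60  60  60  43 -22 -77 -87 -89 -90
 -90 -88]
280 [-92 -91 -90 -85 -54  -1  43  60  64  63  62  60  49 -11 -75 -88 -90 -90
 -89 -88]
282 [-89 -91 -91 -90 -74 -21  38  55  57  58  58  56  37 -21 -73 -85 -88 -88
 -88 -89]
284 [-90 -91 -91 -90 -80 -39  23  56  57  57  57  55  33 -25 -67 -82 -90 -91
 -89 -89]
286 [-91 -89 -89 -89 -87 -70 -29   1   8   1  -7 -18 -36 -56 -69 -80 -87 -90
 -89 -88]
[[360.0, 286.6], [360.3, 279.8]]
[[366.7, 285.7], [367.1, 279.0]]
290 [65 65 65 65 64 65 63 57 39 32 30 30 32 32 32 32 35 42 58 65 66 66 66 64
 66 66 67 66 65 64]
294 [64 65 65 64 65 64 63 62 51 37 31 29 30 31 31 31 31 36 44 58 65 66 66 65
 66 66 64 64 64 66]
298 [64 62 62 62 62 63 65 65 62 45 33 30 30 30 30 31 31 32 36 47 31 14 14 14
 14 13 14 15 15 16]
```

Run:
```python
from h import *
print(unproj("side",[(364.45,290),(365.25,294),(359.5,290),(369.4,290),(360.2,294),(370.3,294)],.027).round(4))
# spacer meas
print(unproj("side",[(359.4,284.5),(366.85,284.5),(363.1,284.5)],.038).round(4))
delta(.589,-.092,.0325,-.0185)
```

```text
[[ 0.5874 -0.1246  0.027 ]
 [ 0.5872 -0.1333  0.027 ]
 [ 0.5787 -0.1233  0.027 ]
 [ 0.5961 -0.126   0.027 ]
 [ 0.5783 -0.132   0.027 ]
 [ 0.596  -0.1347  0.027 ]]
[[ 0.5789 -0.1192  0.038 ]
 [ 0.592  -0.1212  0.038 ]
 [ 0.5854 -0.1202  0.038 ]]
t 3.975 pos [ 0.5853 -0.0981  0.057 ] yaw -0.0193 w 0.163 F [ 0.02  0.26 -0.41]
xyz cm [0.355 2.445 0.619] roll -0.0008  alt 3.141 tilt [ 2.e-04 -7.e-04 -1.e+00]
```

Emit:
send_rows([
  [0.0,0.3,0.3,0.6,0.005],
  [0.0,0.3,0.6,0.6,0.005],
  [0.0,0.3,1.0,0.6,0.005],
  [0.0,0.3,1.4,0.6,0.005],
  [0.0,0.3,1.6,0.6,0.005],
])

```text
clock: 4.6
position: [0.5885, -0.0909, 0.0403]
ee_rot: [-1.571, 0.018, -0.017]
force: [0.1, -0.1, 0.1]
width: 0.161
```

Run:
```python
from h import *
for n in("side",):
    im=imaging.get_image(n); cv2.imwrite(f"pics/{n}4.png",im)
    c=im[230:330,320:420]
    cv2.imwrite(f"pics/{n}4c.png",cv2.resize(c,None,fx=6,fy=6,interpolation=cv2.INTER_CUBIC))
delta(.5885,-.092,.0325,-.027)
```

```text
t 4.65 pos [ 0.5884 -0.0909  0.0402] yaw -0.0222 w 0.164 F [ 0.43 -0.19 -0.66]
xyz cm [ 0.015  0.77  -0.109] roll 0.0048  alt -3.137 tilt [-6.e-04 -0.e+00 -1.e+00]
```

View pics/side4c.png

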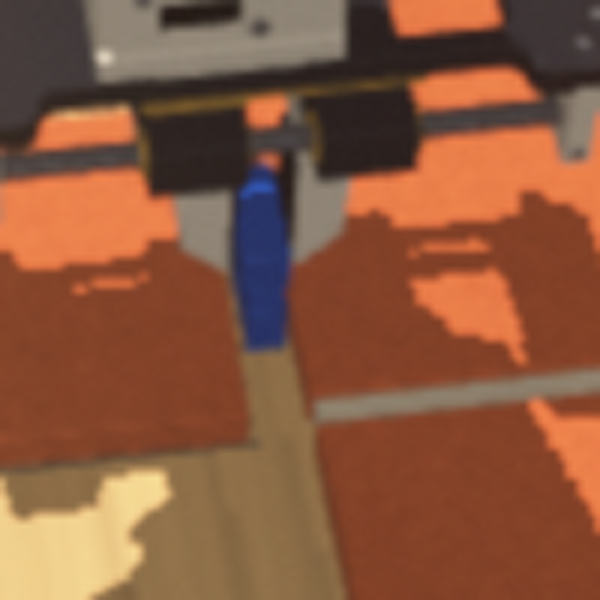

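The blade end sits at crop (265,350), 7 mm into the joint, roughly centred with no contact force. I lower it to the board, let go and rise.

Emit:
send_rows([
  [0.0,0.0,0.4,0,0.003],
  [0.0,0.0,0.7,0,0.003],
  [0.0,0.0,0.8,0,0.003],
  [0.0,0.0,0.8,0,0.003],
])

```text
clock: 5.15
position: [0.5886, -0.0908, 0.0327]
ee_rot: [-1.571, 0.02, -0.02]
force: [0.1, 0.1, -0.5]
width: 0.161
```

Emit:
send_rows([
  [0.3,0.0,0.0,0,0.0],
  [0.3,0.0,0.0,0,0],
  [0.4,0.0,0.0,0,0],
  [0.4,0.0,-2.0,0,0],
  [0.4,0.0,-5.0,0,0],
  [0.4,0.0,-10.0,-2.0,0],
  [0.4,0.0,-12.0,-10.0,0],
  [0.4,0.0,-12.0,-15.0,0],
  [0.4,0.0,-12.0,-15.0,0],
])

```text
clock: 6.28
position: [0.5835, -0.2479, 0.1529]
ee_rot: [-1.574, 0.026, -0.026]
force: [0.8, 0.3, -0.6]
width: 0.401
```

Run:
```python
from h import *
for n in("top","side"):
    im=imaging.get_image(n); cv2.imwrite(f"pics/{n}5.png",im)
    c=im[180:290,320:460] if n=="top" else im[230:330,260:400]
    cv2.imwrite(f"pics/{n}5c.png",cv2.resize(c,None,fx=5,fy=5,interpolation=cv2.INTER_CUBIC))
delta(.41,-.09,.1,1.553)
```

```text
t 6.375 pos [ 0.5844 -0.2423  0.1525] yaw -0.0279 w 0.401 F [-0.22  0.69 -0.37]
xyz cm [-17.86    5.256  14.735] roll 1.5607  alt -1.581 tilt [-2.e-04 -2.e-04 -1.e+00]
```

View pics/side5c.png

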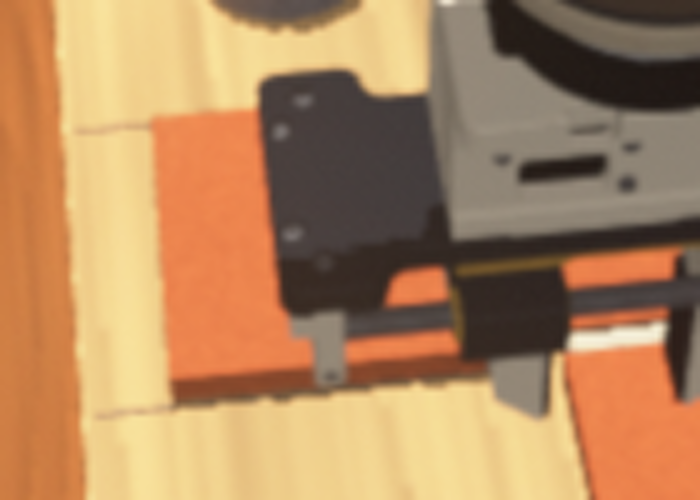

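View pics/top5c.png

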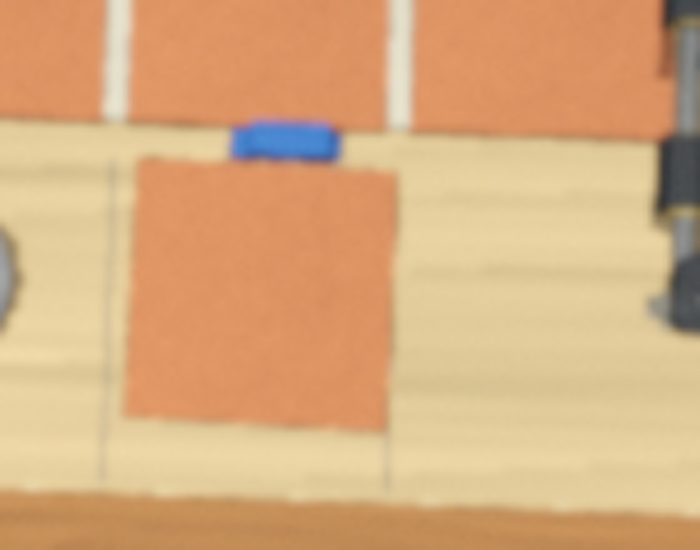

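The spacer stands in the joint at top crop (287,142), about 8 mm right of the tile's middle and wholly behind it. The tile looks unmoved, and I check that in numbers while planning the push.

```bash
cat > m.py <<'E'
from h import *
def meas(im,n,C,RW,rws=3,idx=(0,1,2,3)):
    c=np.array(C,float);ce=c.mean(0)
    L=[edge(im,c[i],c[(i+1)%4],ce,half=3) for i in range(4)]
    k=np.array([inter(L[i-1],L[i]) for i in range(4)]); k3=unproj(n,k,.027)
    print(n,"FL FR NR NL",k.round(1).tolist(),k3[:,:2].round(4).tolist())
    r=edge(im,*RW,half=3); r3=unproj(n,np.array(r[:2]),.027); d=r3[0]-r3[1]; d/=np.linalg.norm(d); nx=np.array([d[1],-d[0],0])
    e=(k3[0]-k3[1])+(k3[3]-k3[2]); 
    print("row yaw",np.degrees(np.arctan2(-d[0],d[1])).round(2),"tile yaw",np.degrees(np.arctan2(-e[0],e[1])).round(2),"gaps",np.round([(r3[0]-q)@nx for q in k3[:2]],4))
    return k3
E
python3 - <<'E'
from m import *
im=cv2.imread("pics/top5.png")
meas(im,"top",[(347.8,211.7),(399.5,214.1),(397.3,266.3),(344.9,263.2)],[(403,206.6),(450,208.2),(430,190)])
print(fit_spacer({"top":im},dict(top=(362,200,30,16)),[58.8,-9.1,-.02],names=("top",)))
delta(.41,-.087,.15,-1.588); print(np.round(arm.observe()["joints"],3))
E
```

```text
top FL FR NR NL [[347.5, 211.6], [399.1, 213.1], [396.8, 265.9], [344.7, 262.8]] [[0.5798, -0.0262], [0.5783, -0.144], [0.458, -0.1398], [0.4625, -0.0217]]
row yaw -0.9 tile yaw -1.47 gaps [0.017  0.0166]
(array([ 0.58859719, -0.09256823, -0.00867541]), np.float64(16.70629681841267))
t 6.375 pos [ 0.5844 -0.2423  0.1525] yaw -0.0279 w 0.401 F [-0.22  0.69 -0.37]
xyz cm [-17.869   0.255  15.034] roll 1.5601  alt -1.582 tilt [-2.e-04 -2.e-04 -1.e+00]
[ 0.573  0.548 -0.398  1.616  0.239  1.026  0.075]
```

The front corners match the start to 0.1 px, so the tile has not shifted. The far-edge numbers are disturbed by the spacer that now covers part of that edge. I move round to the front.

Emit:
send_rows([
  [0.6,-4.0,0.0,3.0,0.18],
  [0.6,-8.0,0.0,6.0,0.36],
  [0.6,-12.0,0.0,9.0,0.54],
  [0.6,-16.0,0.0,12.0,0.72],
  [0.6,-17.9,0.0,15.0,0.9],
  [0.6,-17.9,0.0,15.0,1.08],
  [0.6,-17.9,0.0,15.0,1.26],
  [0.6,-17.9,0.0,15.0,1.44],
  [0.6,-17.9,0.0,15.0,1.56],
  [0.6,-17.9,4.0,15.0,1.56],
  [0.6,-17.9,7.0,15.0,1.56],
  [0.6,-17.9,7.0,15.0,1.56],
])

```text
clock: 7.88
position: [0.4079, -0.0845, 0.0813]
ee_rot: [-1.206, 1.221, -1.215]
force: [-0.1, 0.0, 1.2]
width: 0.6
```

Run:
```python
from h import *
for n in("side",):
    im=imaging.get_image(n); cv2.imwrite(f"pics/{n}6.png",im)
delta(.425,-.087,.018,-1.588); print(np.round(arm.observe()["joints"],3))
```

```text
t 7.925 pos [ 0.4089 -0.0848  0.0825] yaw -1.5825 w 0.601 F [ 0.    0.69 -0.02]
xyz cm [0.202 6.448 1.623] roll 0.0055  alt -3.136 tilt [-2.2e-03  8.0e-04 -1.0e+00]
[ 0.223  0.318 -0.178  2.21   0.094  0.623 -1.605]
```

View pics/side6.png

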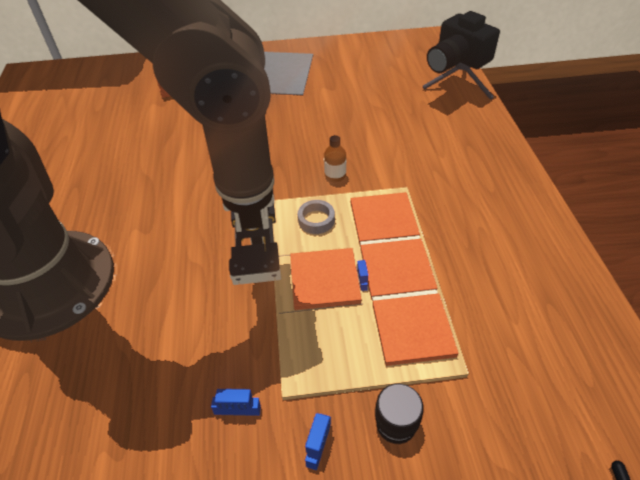

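The side view shows the gripper at (255,250) in front of the tile's front edge, with the spacer upright at (364,275). I descend and approach, then push.

Emit:
send_rows([
  [0.6,0.2,3.0,0.0,0.005],
  [0.6,0.2,5.5,0.0,0.005],
  [0.6,0.2,6.4,0.4,0.005],
  [0.6,0.2,6.4,1.6,0.005],
  [0.6,0.2,6.4,2.8,0.005],
  [0.6,0.2,6.4,2.8,0.005],
])

```text
clock: 8.68
position: [0.44, -0.0887, 0.0196]
ee_rot: [-1.198, 1.221, -1.225]
force: [-0.5, 0.6, -0.3]
width: 0.595
```

Run:
```python
from h import *
delta(.455,-.087,.018,-1.588)
```

```text
t 8.675 pos [ 0.44   -0.0887  0.0196] yaw -1.5899 w 0.595 F [-0.53  0.64 -0.29]
xyz cm [-0.199  0.165  1.497] roll -0.0019  alt 3.14 tilt [ 2.9e-03 -1.0e-04 -1.0e+00]
```

Emit:
send_rows([
  [0.6,-0.1,0.1,0.5,0],
  [0.6,-0.1,0.1,0.8,0],
  [0.6,-0.1,0.1,1.0,0],
  [0.6,-0.1,0.1,1.1,0],
])

```text
clock: 9.18
position: [0.4484, -0.088, 0.0176]
ee_rot: [-1.201, 1.224, -1.223]
force: [-1.9, -0.2, 1.4]
width: 0.593
```

Emit:
send_rows([
  [0.6,0,0,0.1,0],
  [0.6,0,0,0.2,0],
  [0.6,0,0,0.3,0],
  [0.6,0,0,0.3,0],
])

```text
clock: 9.68
position: [0.4518, -0.088, 0.0177]
ee_rot: [-1.2, 1.223, -1.223]
force: [-1.0, -1.6, -0.5]
width: 0.602
```

Emit:
send_rows([
  [0.6,0,0,0.1,0],
  [0.6,0,0,0.2,0],
  [0.6,0,0,0.2,0],
])

```text
clock: 10.05
position: [0.4539, -0.088, 0.0177]
ee_rot: [-1.2, 1.223, -1.223]
force: [-0.9, 1.0, -1.4]
width: 0.602
```

Emit:
send_rows([
  [0.6,0,0,0.1,0],
  [0.6,0,0,0.2,0],
  [0.6,0,0,0.2,0],
])

```text
clock: 10.42
position: [0.4542, -0.088, 0.0176]
ee_rot: [-1.202, 1.225, -1.222]
force: [-6.5, -0.3, 4.2]
width: 0.599
```

Run:
```python
from h import *
for n in("top","side"):
    im=imaging.get_image(n); cv2.imwrite(f"pics/{n}7.png",im)
    c=im[180:290,320:460] if n=="top" else im[220:330,240:380]
    cv2.imwrite(f"pics/{n}7c.png",cv2.resize(c,None,fx=5,fy=5,interpolation=cv2.INTER_CUBIC))
delta(.455,-.087,.018,-1.588)
```

```text
t 10.525 pos [ 0.4542 -0.088   0.0175] yaw -1.5899 w 0.6 F [-6.18  0.58  4.28]
xyz cm [-0.1   -0.046  0.075] roll -0.0019  alt 3.14 tilt [-0.0026  0.     -1.    ]
```

View pics/side7c.png

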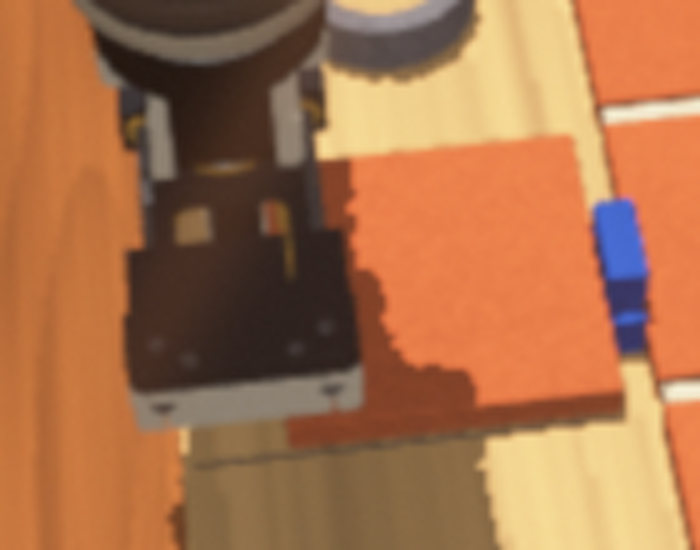

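View pics/top7c.png

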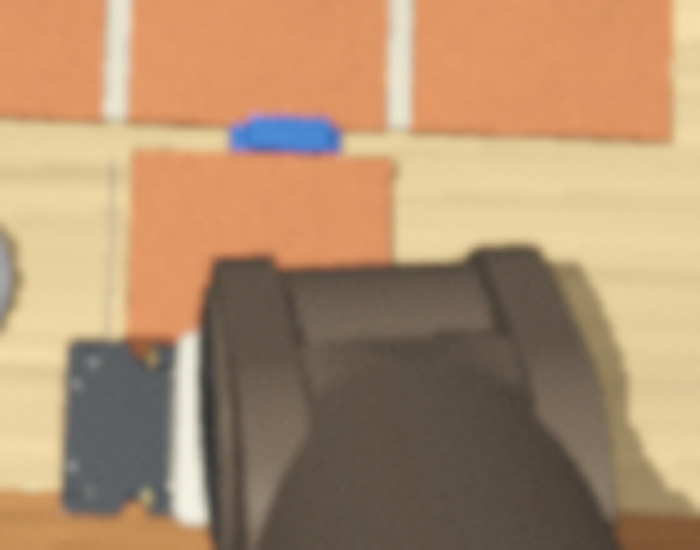

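The side view shows the spacer upright at crop (622,270), against the row, with the tile touching it. The force has begun to rise, so I press harder.

Emit:
send_rows([
  [0.6,0,0,0.1,0],
  [0.6,0,0,0.2,0],
  [0.6,0,0,0.2,0],
  [0.6,0,0,0.2,0],
])

```text
clock: 11.02
position: [0.4543, -0.088, 0.0173]
ee_rot: [-1.204, 1.228, -1.221]
force: [-11.5, 0.3, 8.3]
width: 0.599
```

Emit:
send_rows([
  [0.6,0,0,0.1,0],
  [0.6,0,0,0.2,0],
  [0.6,0,0,0.2,0],
  [0.6,0,0,0.2,0],
])

```text
clock: 11.52
position: [0.4543, -0.0881, 0.017]
ee_rot: [-1.207, 1.23, -1.219]
force: [-15.3, 1.0, 11.9]
width: 0.598
```

Run:
```python
from m import *
im=imaging.get_image("top"); cv2.imwrite("pics/top8.png",im); s=imaging.get_image("side"); cv2.imwrite("pics/side8.png",s)
def yaw(n,l):
    r=unproj(n,np.array(l[:2]),.027); d=r[0]-r[1]; return r[:,:2].round(4).tolist(),np.degrees(np.arctan2(-d[0],d[1])).round(2)
def yawx(n,l):
    r=unproj(n,np.array(l[:2]),.027); d=r[1]-r[0]; return np.degrees(np.arctan2(d[1],d[0])).round(2)
print("row top",yaw("top",edge(im,(403,206.6),(453,208.2),(430,190),half=3)))
fl,sp1,sp2,fr=np.array([(347,210.3),(364.5,210.9),(389,211.8),(398.8,212.2)])
a=edge(im,fl,sp1,(373,230),half=3); b=edge(im,sp2,fr,(373,230),half=3)
print("far L,R",yaw("top",a),yaw("top",b)); print("far joined",yaw("top",((a[0]+a[1])/2 and None,) ) if 0 else yaw("top",((a[0]+a[1])/2,(b[0]+b[1])/2)))
print("left edge yaw",yawx("top",edge(im,(346,246),(347,210.3),(373,230),half=3)),"right",yawx("top",edge(im,(398.4,231),(398.8,212.2),(373,225),half=3)))
print(fit_spacer({"top":im},dict(top=(362,198,30,16)),[59,-9.1,-.02],names=("top",)), fit_spacer({"side":s},dict(side=(354,254,22,42)),[59,-9.1,-.02],names=("side",)))
delta(.455,-.087,.018,-1.588)
cv2.imwrite("pics/side8c.png",cv2.resize(s[220:330,260:400],None,fx=5,fy=5,interpolation=cv2.INTER_CUBIC))
```

```text
row top ([[0.5948, -0.1529], [0.593, -0.2666]], np.float64(-0.92))
far L,R ([[0.5839, -0.0251], [0.5828, -0.0651]], np.float64(-1.59)) ([[0.582, -0.1211], [0.5817, -0.1434]], np.float64(-0.85))
far joined ([[0.5833, -0.0451], [0.5818, -0.1322]], np.float64(-0.98))
left edge yaw -0.81 right -0.76
(array([ 0.59146766, -0.09235064,  0.01967652]), np.float64(25.57133182394236)) (array([ 0.59236694, -0.08940439, -0.10276027]), np.float64(47.6554339499053))
t 11.625 pos [ 0.4543 -0.0881  0.017 ] yaw -1.5902 w 0.601 F [-16.06   1.51  11.64]
xyz cm [-0.108 -0.104  0.065] roll -0.0022  alt 3.139 tilt [-0.0094 -0.     -1.    ]
```

View pics/side8c.png

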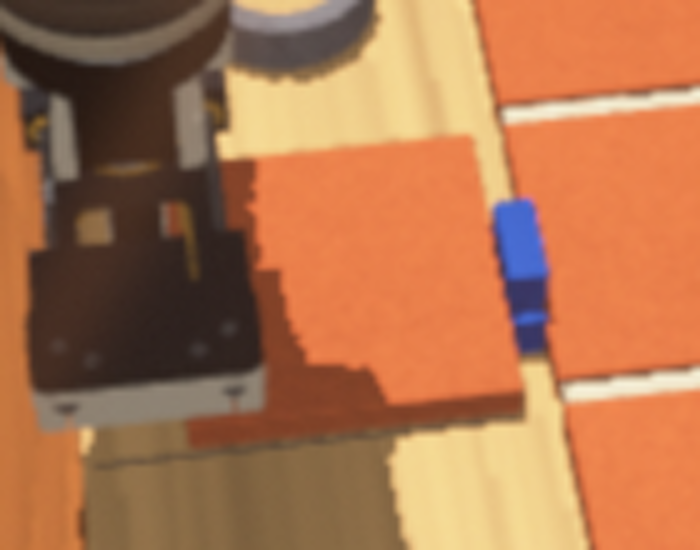

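Emit:
send_rows([
  [0.6,0,-0.04,0.1,0],
  [0.6,0,-0.07,0.2,0],
  [0.6,0,-0.07,0.2,0],
  [0.6,0,-0.07,0.2,0],
])

```text
clock: 12.12
position: [0.4543, -0.0881, 0.017]
ee_rot: [-1.21, 1.233, -1.217]
force: [-19.1, 0.3, 8.9]
width: 0.602
```

Emit:
send_rows([
  [0.6,0,-0.03,0.1,0],
  [0.6,0,-0.06,0.2,0],
  [0.6,0,-0.06,0.2,0],
  [0.6,0,-0.06,0.2,0],
])

```text
clock: 12.62
position: [0.4544, -0.0881, 0.0171]
ee_rot: [-1.212, 1.236, -1.216]
force: [-23.1, 1.2, 7.9]
width: 0.6
```

Emit:
send_rows([
  [0.6,0,0,0,0],
  [0.6,0,0,0,0],
  [0.6,0,0,0,0],
  [0.6,0,0,0,0],
])

```text
clock: 13.12
position: [0.4543, -0.0881, 0.0171]
ee_rot: [-1.212, 1.236, -1.216]
force: [-22.9, 0.6, 7.9]
width: 0.598
```

Run:
```python
from m import *
im=imaging.get_image("top"); s=imaging.get_image("side")
cv2.imwrite("pics/top9c.png",cv2.resize(im[180:290,320:460],None,fx=5,fy=5,interpolation=cv2.INTER_CUBIC)); cv2.imwrite("pics/side9.png",s)
a=edge(im,(347,210.3),(364.5,210.9),(373,230),half=3); b=edge(im,(389,211.8),(398.8,212.2),(373,230),half=3)
r=edge(im,(403,206.6),(453,208.2),(430,190),half=3)
f=lambda p,q:(lambda d:np.degrees(np.arctan2(-d[0],d[1])).round(2))(np.subtract(*unproj("top",np.array([p,q]),.027)))
print("tile far",f((a[0]+a[1])/2,(b[0]+b[1])/2),"row",f(r[0],r[1]))
delta(.4544,-.088,.018,-1.588)
```

```text
tile far -1.0 row -0.91
t 13.225 pos [ 0.4544 -0.0881  0.0171] yaw -1.5902 w 0.601 F [-23.46   1.31   8.01]
xyz cm [-0.007 -0.09   0.002] roll -0.0022  alt 3.139 tilt [-1.660e-02  2.000e-04 -9.999e-01]
```

View pics/side9.png

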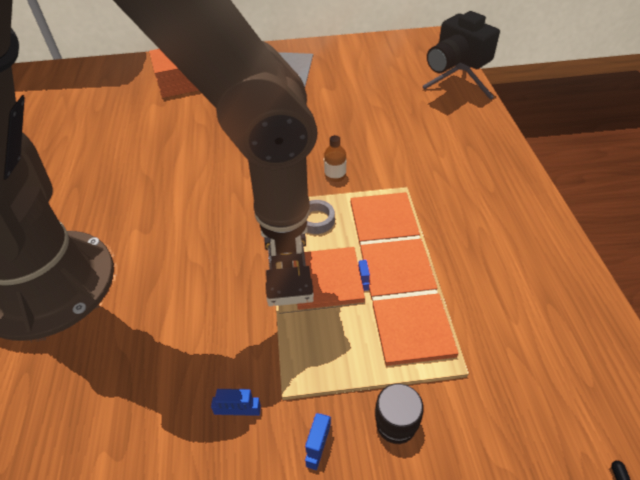

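View pics/top9c.png

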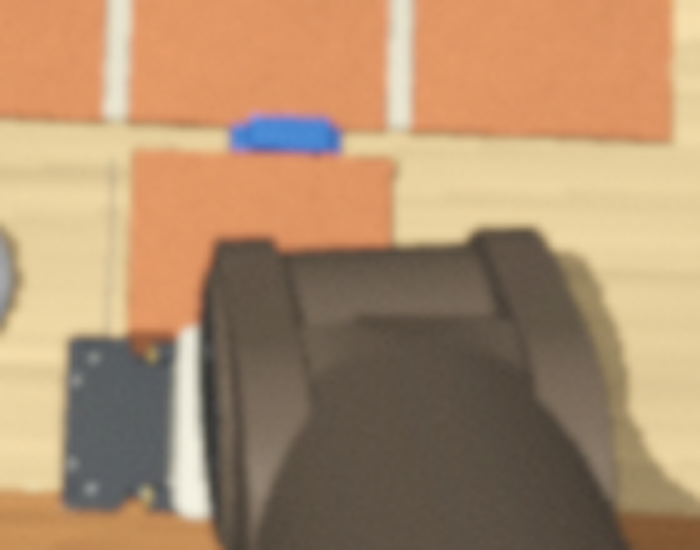

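The tile is square to the row (far edge -1.0°, row -0.91°). The spacer is upright in the joint at top crop (286,135), the bystanders are in place, and the push is steady at 23 N. I hand the job in.

```bash
python3 -c "
from cell import arm
print(arm.sign_off())"
```

```text
the job is handed in; nothing more can be done
None
```

The job is handed in at about 13 s, with the fingers still pressing the tile home; sign-off gave no verdict.

**What I did:** I picked the smallest blue spacer off the board and stood it in the joint, about 8–10 mm right of the tile's middle, then let go. With the fingers spread about 55 mm, I pushed the tile's front edge until it stopped and kept the pressure on.

**Last checks:**
- **Tile during placing:** the front corners matched the start within 0.1 px.
- **Square:** the tile's far edge reads -1.0° and the row -0.9°, well inside the 2° limit.
- **Pressed home:** the push is steady at about 23 N forward, with about 8 N of vertical load on the tool. The fingertips stopped moving once contact was made.
- **Others:** the spacer is upright, and the tape, lens and bottle look unmoved. I checked all of this by eye in the pictures.

**Checks that disagreed:**
- **Spacer turn:** the two cameras' fits of the spacer's turn in the joint disagreed (+0.02 and -0.10 rad), because its colour merges with the shading there. I relied on the firm seating rather than on those angles.
- **Closed gap:** it measured about 13.3 mm raw. The images show the tile about 1.8 mm too small, so the true gap is probably close to the spacer's 12 mm.
- **Far edge after placing:** the automatic reading seemed shifted at the right corner, by about 2 mm. I put that down to the spacer covering part of the edge.

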